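# Hang an empty take-up reel on its spindle stand

## Robot

A 6-joint arm with a two-finger parallel gripper is mounted at the origin on the work surface. World frame = base frame: x ahead of the robot, y to its left, z up, the work surface at z = 0. Lengths are in m, angles in rad, forces in N, time in s.
With the tool pointing down it reaches from about 0.35 to 0.775 m from the base axis. Payload 7.3 kg.
Tool frame: the origin (TCP) lies at the centre of the arm's flange, where the gripper is bolted on; the fingertips stand 178 mm ahead of it and the grasp point (between the pads) lies 159 mm ahead of it (tip_extent is the distance from the TCP to the fingertips, in m); z points along the fingers, y is the line along which they close (so a half turn about z gives the same grasp; the last joint's range is limited). The gripper opens to 92 mm and grips with 3 to 60 N. Pads are 19 mm wide; open, the fingers measure 130 mm over their backs; the gripper's body (75 mm by 190 mm) begins 47 mm behind the grasp point.
Start: joints at [1.043, 0.342, 1.524, -0, 1.275, -0.146], TCP at [0.196, 0.487, 0.405] pointing down, gripper open.
Joint ranges: [-2.53, 2.53], [-0.77, 2.02], [0.04, 2.7], [-1, 4.14], [0.28, 2.66], [-3.11, 3.11]. Speed limits (rad/s): [2.57, 2.57, 3.14, 3.14, 3.14, 3.14].

## Interface

Orientations are given as [roll, pitch, yaw] about the fixed x, y, z axes, in that order (R = Rz(yaw) Ry(pitch) Rx(roll)).
In Python, from cell import * gives the robot as it stands.
- The arm moves only by the tool arm_command, never from a script. Its arguments are lists of equal length, an entry for each row: "xyz": the shift along the world's x, y, z in mm, a list of three; "spin": the turn about the world's z in degrees. In form: {"xyz": [[tx, ty, tz], ...], "spin": [spin, ...]}. A call has 1 to 20 rows; each row shifts and turns the commanded pose from where the row before left it; what a row does not reach is not made up. A row lasts 1/10 s, in which the tool goes at most 50 mm and 8.59 degrees, less where a joint would pass 70% of its speed; a pose out of reach is approached as far as the arm can. A call with a gripper value outside its range is refused whole. "jaw" is the opening, from -1 (shut) to 1 (fully open), set as the call begins (left out, the last holds). The fingers move at their own pace and stop on an object; "squeeze" is the grip in N (left out, the last holds). Time passes only in rows, so rows that do not move let the fingers close. It gives the time, the measured TCP pose, the force, the opening and the grip force at its end, in the units of the state.
- observe(): the state, without advancing time (a new reading comes with each control period).
- read_camera(name): name is "scene" or "top" or "wrist"; returns a dict with "img" (400x640x3 uint8, red, green, blue), "depth" (400x640 float32, m along the optical axis (not along the pixel's ray), 0 where there is no reading), "fx", "fy", "cx", "cy" (pixels), "world_from_camera" (4x4, takes a point from camera to world coordinates). Camera axes: x right, y up, looking along -z (the intrinsics and any distortion apply to the point x, -y, -z); pixel columns grow to the right and rows downward; lengths in m; the calibration is good to about 2 mm. A picture is of the moment at which its call begins.
- hand_in(): hands the job in; it is judged then, once.
The state is a dict: "time": time; "qpos": joint angles; "qvel": joint speeds; "joint_efforts": joint torques, N m; "tool_pos": TCP position; "tool_rot": TCP orientation; "contact_force": force on the tool from outside, world axes, zero at the start; "torque": the same for the moment, N m; "opening": finger opening in m; "grip_force": force on a finger pad.
Only numpy, scipy, OpenCV 4.12 (cv2) and the standard library are available. Lean on these libraries where they do the work, as an engineer would, in place of code of your own. Each camera call takes 0.05 s, during which the arm holds its last target. There are 200 camera calls.

## Task

Pick the spindle off its rack by the red handle and thread its rod through the bore of the blue reel lying in the trough, pushing on until the brass collar presses the reel firmly (about 10 N, never over 20 N) against the orange sprung stop, and hold that for a moment. Then lift the reel out on the spindle and hang the spindle in the stand's two forks, handle on the yellow-fork side and reel between the forks, and let go. Set it down gently, never touch the reel with the gripper, and leave the modules and the bottle where they are.

Things in the scene. Friction and masses are not known exactly. Their poses are not given: they have to be found in the camera images.
- spindle: Loose, 110 g: red handle block 32 (x) x 20 (y) x 24 (z) mm, steel rod of diameter 12 along +x, round nose 144 mm from the origin. Origin: handle centre, on the rod axis. Brass collar (diameter 24, 6 thick) clamped on the rod, unmoved by any allowed force: its nose-side face lies 46 to 72 mm from the origin, different each time, NOT measured. Starts level on the rack, axis 42 mm up.
- rack: Fixed black rack that the spindle starts on, along the rack's x. Under the handle is a block only 12 mm wide (y) and 30 mm tall, so open fingers can straddle the handle from above, closing along y. A V fork holds the rod near its nose. Origin: on the table; base plate 150 x 44 x 6 mm.
- reel: Loose empty plastic reel, 80 to 150 g: two blue flanges of diameter 64 mm, 40 mm wide over the flanges, white core of diameter 36, straight bore of diameter 15 right through. Origin: its centre; x is the bore's axis. It lies on its rims on the trough's rails, axis level, 41 mm above the table, may roll about x, and slides along the rails (under 2 N) until it meets the stop.
- trough: Fixed grey trough with two steel rails along x (-2 to 76 mm) that carry the reel, its centre at y = 0 and starting 28 to 46 mm along x. The rod is threaded travelling along the trough's +x. Origin: on the table, near end of the rails; base plate 6 mm thick, x from -5 to 120 mm.
- stop: Orange sprung stop at the trough's far end: two posts 62 mm tall, 32 mm apart inside; the rod's nose may pass between them, up to 60 mm beyond the reel. Origin: on the face towards the reel, at table height, 70 mm along the trough's x when free. Pushed along the trough's x it gives way 1 mm per 8 N, at most 6 mm, and springs back.
- stand: Fixed stand, base 140 x 90 x 8 mm, with two upward V forks (6 mm thick): yellow at x = -50 mm, dark at x = +50. A rod in them has its axis at y = 0, 65 mm above the table (prong tips 75 mm, mouth 37 mm wide). Origin: on the table midway between the forks. The spindle belongs with its x along the stand's x, handle centre at x = -77 mm: yellow fork between handle and collar.
- module_a: Bystander: black module with a green board, 60 x 45 x 28 mm.
- module_b: Bystander: same as the other module.
- flux: Bystander: small bottle, diameter 38 mm, 75 mm tall.
Things that resemble listed ones, but are neither listed nor needed, are in the scene too. Of the things that look like the spindle, the smaller one is meant. Several things have the shape of the reel; the one meant has the colours described above.

How it is judged:
On the way, in this order (a step that is already met when the one before it is completed fails the run):
1. the rod is right through the reel and the collar presses the reel on the stop with more than 6 N for 0.3 s (x of reel in the frame of spindle between 0.06 and 0.116 m and y of reel in the frame of spindle between -0.005 and 0.005 m and z of reel in the frame of spindle between -0.005 and 0.005 m and contact force between reel and stop above 6 N), for 0.3 s.
2. the reel is lifted clear of the trough, on the spindle (x of reel in the frame of spindle between 0.06 and 0.116 m and y of reel in the frame of spindle between -0.005 and 0.005 m and z of reel in the frame of spindle between -0.005 and 0.005 m and height (world z) of reel above 0.075 m and contact force between reel and trough below 0.05 N), for 0.2 s.
At the end, for the whole second after the job is handed in: Spindle in both forks, handle on the yellow side: handle centre within 10 mm along, 5 mm across and 4 mm in height of its place, axis within 4 degrees; reel on the rod between the forks, centre 60 to 116 mm from the handle centre and within 5 mm of the axis; all at rest, fingers off (x of reel in the frame of spindle between 0.06 and 0.116 m and y of reel in the frame of spindle between -0.005 and 0.005 m and z of reel in the frame of spindle between -0.005 and 0.005 m and x of spindle in the frame of stand between -0.087 and -0.067 m and y of spindle in the frame of stand between -0.005 and 0.005 m and z of spindle in the frame of stand between 0.061 and 0.069 m and angle between the x axis of spindle and the x axis of stand, either way round below 0.07 rad and linear speed of each of reel, spindle below 0.02 m/s and contact force between spindle and stand above 0.5 N and contact force between the fingers and spindle below 0.2 N); the robot touches nothing.
It fails at once if the reel is pressed on the stop with more than 20 N (contact force between reel and stop above 20 N).
It fails at once if the spindle bears on the reel with more than 25 N (contact force between spindle and reel above 25 N).
It fails at once if the gripper touches the reel (contact force between the fingers and reel above 0.5 N).
It fails at once if the spindle is banged or forced down on the stand (over 30 N) (contact force between spindle and stand above 30 N).
It fails at once if a module or the bottle is moved more than 20 mm (distance of any of module_a, module_b, flux from where it was at the start of the episode above 0.02 m).
It also fails if it takes over 72 s, if anything falls off the work surface, if the arm or the gripper's body presses on something with over 40 N, if the wrist force passes 120 N, or if a joint passes its speed limit or range.

## Working session

There is one attempt and no reset: what is moved stays moved. The work goes in short steps, Python scripts to look and compute and a tool call to move; the robot and the scene stay as the last step left them, time stands still between calls to the robot, and variables do not carry over. Pictures are saved under pics/ and viewed, at most 10 in all, crops included, and the job is handed in when it is done.

Besides the shell and the picture viewer there is one more tool, called after ">>>" as name([rows], argument=value, ...), one row to a line, values as JSON. arm_command: Moves the arm, as the interface text tells. Its arguments: {"type":"object","properties":{"xyz":{"type":"array","items":{"type":"array","items":{"type":"number"}}},"spin":{"type":"array","items":{"type":"number"}},"jaw":{"type":"number"},"squeeze":{"type":"number"}},"required":["xyz","spin"]}

```bash
mkdir -p pics; ls; cat > h.py <<'E'
import numpy as np, cv2
from cell import *
def ray(c,u,v):
    T=np.array(c["world_from_camera"]); d=np.array([(u-c["cx"])/c["fx"],-(v-c["cy"])/c["fy"],-1.])
    return T[:3,3],T[:3,:3]@d
def onz(c,u,v,z):
    o,d=ray(c,u,v); return o+d*(z-o[2])/d[2]
def pts(c):
    H,W=c["depth"].shape; u,v=np.meshgrid(np.arange(W),np.arange(H)); D=c["depth"]
    P=np.stack([(u-c["cx"])/c["fx"]*D,-(v-c["cy"])/c["fy"]*D,-D],-1)
    T=np.array(c["world_from_camera"]); return P@T[:3,:3].T+T[:3,3]
E
python3 - <<'E'
from h import *
import pickle
s=observe(); print(s)
d={}
for n in("scene","top"):
    c=read_camera(n); d[n]=c
    cv2.imwrite(f"pics/{n}0.png",c["img"][...,::-1]); print(n,[(k,c[k]) for k in c if k not in("img","depth")])
pickle.dump(d,open("c0.pkl","wb"))
E
```

```text
pics
{'time': 0.0, 'qpos': array([ 1.04299842e+00,  3.42712266e-01,  1.52499123e+00,  1.14947959e-05,
        1.27538327e+00, -1.45992866e-01]), 'qvel': array([ 0.00045214, -0.00126706,  0.00046444, -0.00031065, -0.00029037,
        0.00034302]), 'joint_efforts': array([-3.94507069e-04, -4.31224322e+01, -2.44219369e+01,  7.18078902e-02,
        5.58430958e-02, -1.11253182e-04]), 'tool_pos': array([0.19552258, 0.48709572, 0.40405918]), 'tool_rot': array([-3.14011603e+00, -2.28230514e-04,  2.75978409e+00]), 'contact_force': array([-0.26449962, -0.11513441, -0.26302289]), 'torque': array([ 0.00164337, -0.04497735, -0.00024226]), 'grip_force': 0.0, 'opening': 0.09198541746626389}
scene [('fx', 512.450870799886), ('fy', 512.450870799886), ('cx', 323.16546574012955), ('cy', 195.56174276926285), ('world_from_camera', array([[ 0.52948606, -0.43690389,  0.72715851,  1.38752753],
       [ 0.84831503,  0.27019589, -0.45536337, -0.48072272],
       [ 0.00247479,  0.85796805,  0.51369709,  0.66265235],
       [ 0.        ,  0.        ,  0.        ,  1.        ]]))]
top [('fx', 462.3198362455129), ('fy', 462.3198362455129), ('cx', 318.88953063683823), ('cy', 197.4228391882568), ('world_from_camera', array([[ 0.01134754,  0.99351695, -0.11311635,  0.40069857],
       [-0.99989719,  0.01226591,  0.00742616,  0.05278386],
       [ 0.00876549,  0.11302045,  0.993554  ,  1.31213136],
       [ 0.        ,  0.        ,  0.        ,  1.        ]]))]
```

View pics/top0.png

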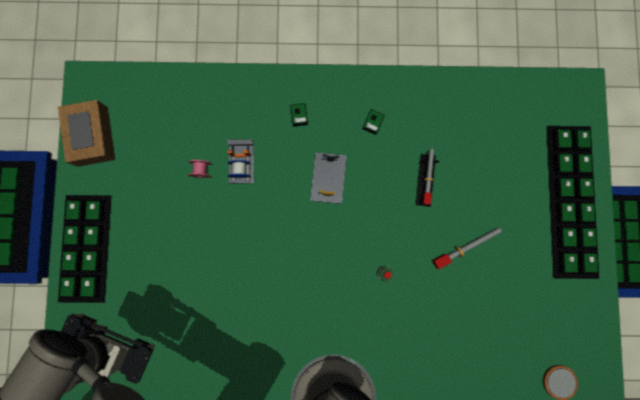

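View pics/scene0.png

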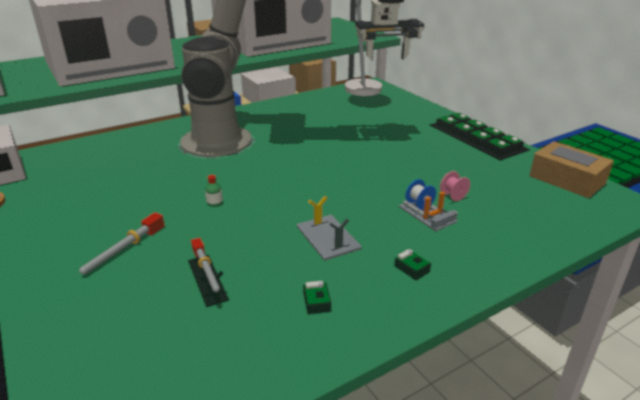

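The top view shows two candidates for the spindle: A at (428,180), lying on the black rack with its handle at (428,199), and B, a longer one, loose at (468,248). A is the smaller and is on the rack, so it fits. The reel candidates are blue/white at (240,168) in the trough and pink at (200,168). The blue one fits. The stand is at (328,178) with its yellow fork at (325,193). I'll measure roughly now and confirm on an enlarged crop.

```bash
cat >> h.py <<'E'
def mask(c,kind):
    h=cv2.cvtColor(c["img"],cv2.COLOR_RGB2HSV); H,S,V=[h[...,i].astype(int) for i in range(3)]
    return {"red":((H<5)|(H>174))&(S>190)&(V>80),"yellow":(H>18)&(H<32)&(S>150)&(V>90),"blue":(H>105)&(H<125)&(S>140)&(V>40),"orange":(H>=6)&(H<16)&(S>170)&(V>90)}[kind].astype(np.uint8)
def blobs(c,kind,amin=15):
    n,l,s,ce=cv2.connectedComponentsWithStats(mask(c,kind)); P=pts(c)
    for i in range(1,n):
        if s[i,4]>=amin:
            q=P[(l==i)&(c["depth"]>0)]; print(kind,ce[i].round(1),s[i,4],"med",np.median(q,0).round(4),"zmax",np.percentile(q[:,2],95).round(4))
E
python3 - <<'E'
from h import *
import pickle
d=pickle.load(open("c0.pkl","rb"))
for n in d:
    print(n)
    for k in("red","yellow","blue","orange"): blobs(d[n],k)
a=cv2.resize(d["top"]["img"][120:290,180:520],None,fx=2.3,fy=2.3,interpolation=cv2.INTER_CUBIC)
cv2.imwrite("pics/crop0.png",a[...,::-1])
E
```

```text
scene
red [151.4 219.3] 104 med [ 0.3819 -0.3011  0.0326] zmax 0.035
red [196.8 243.9] 62 med [ 0.553  -0.2548  0.0539] zmax 0.0562
yellow [318.  210.2] 172 med [0.5608 0.0238 0.0457] zmax 0.071
yellow [134.7 236.4] 34 med [ 0.4124 -0.3462  0.0225] zmax 0.0307
yellow [202.5 260. ] 25 med [ 0.6023 -0.2598  0.0497] zmax 0.054
blue [236.4  98.5] 49 med [-1.5568  0.7074 -0.4896] zmax 0.1466
blue [576.1 134.9] 260 med [ 0.3083  1.3901 -0.1802] zmax -0.1767
blue [420.6 194.3] 272 med [0.6431 0.2581 0.0499] zmax 0.0685
blue [635.6 186.6] 64 med [ 0.6866  1.1741 -0.1801] zmax -0.176
blue [586.5 267.1] 40 med [ 0.7006  1.0036 -0.4393] zmax -0.4313
orange [211.9 180.1] 16 med [ 0.3467 -0.1411  0.0672] zmax 0.0753
orange [433.  205.9] 143 med [0.672  0.2668 0.0337] zmax 0.062
orange [148.6 216.6] 16 med [ 0.3676 -0.303   0.0324] zmax 0.0344
top
red [426.9 198.1] 70 med [ 0.5461 -0.2535  0.0532] zmax 0.0567
red [442.3 260.9] 130 med [ 0.3747 -0.298   0.0316] zmax 0.0354
red [387.  274.5] 26 med [ 0.3384 -0.1392  0.0741] zmax 0.0773
yellow [326.5 192.3] 24 med [0.557  0.0241 0.0638] zmax 0.0755
blue [ 30.3 215.7] 2205 med [ 0.5024  0.9581 -0.1817] zmax -0.1764
blue [237.9 175.1] 49 med [0.6031 0.2672 0.0566] zmax 0.07
blue [626.  190.5] 216 med [ 0.645  -1.1609 -0.4697] zmax -0.4628
blue [629. 292.] 189 med [ 0.2553 -1.1475 -0.4698] zmax -0.4638
orange [241.9 153.7] 30 med [0.6673 0.261  0.017 ] zmax 0.0649
```

View pics/crop0.png

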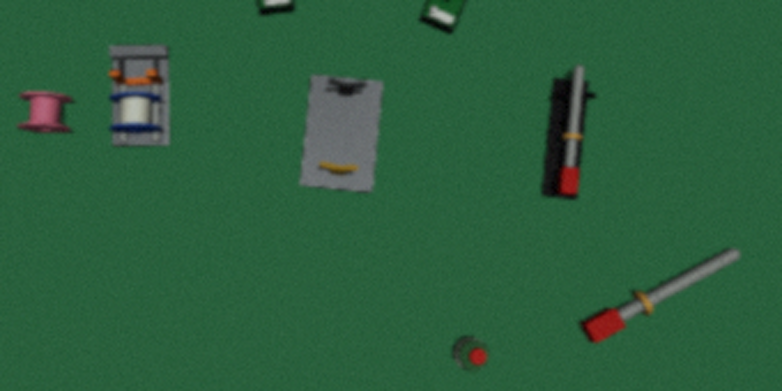

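The crop confirms spindle A on the rack at crop (570,130): its handle is at about (0.55,-0.254), top z 0.055, and it is shorter than B. The blue-flanged, white-core reel is in the trough at crop (135,112). Next I'll check the wrist camera's mounting.

```bash
python3 - <<'E'
from h import *
from scipy.spatial.transform import Rotation as R
c=read_camera("wrist"); s=observe(); Rt=R.from_euler("xyz",s["tool_rot"]).as_matrix(); T=np.array(c["world_from_camera"])
print(Rt.round(3),"\ncam in tool",Rt.T@(T[:3,3]-s["tool_pos"]),(Rt.T@T[:3,:3]).round(3),c["fx"],c["cx"],c["cy"])
E
```

```text
[[-0.928  0.373 -0.001]
 [ 0.373  0.928 -0.001]
 [ 0.    -0.001 -1.   ]] 
cam in tool [0.06612324 0.00031474 0.02038237] [[ 0.     0.969  0.248]
 [ 1.    -0.    -0.   ]
 [-0.     0.248 -0.969]] 287.637004118951 316.8104237521576 200.4285856584076
```

>>> arm_command([
  [37, -20, 0],
  [37, -20, 0],
  [37, -20, 0],
  [37, -20, 0],
  [37, -20, 0],
  [37, -20, 0],
  [37, -20, 0],
  [37, -20, 0],
  [37, -20, 0],
  [37, -20, 0],
  [0, 0, 0],
  [0, 0, 0],
], spin=[2.2, 2.2, 2.2, 2.2, 2.2, 2.2, 2.2, 2.2, 2.2, 2.2, 0, 0])

```text
time: 1.35
tool_pos: [0.5661, 0.2866, 0.4038]
tool_rot: [-3.141, -0.002, -3.142]
contact_force: [-0.6, 0.9, 0.9]
opening: 0.0921
grip_force: 0.0
```

```bash
cat >> h.py <<'E'
import pickle
def snap(n):
    c=read_camera("wrist"); c["state"]=observe(); pickle.dump(c,open(n+".pkl","wb")); return c
def load(n): return pickle.load(open(n+".pkl","rb"))
E
python3 - <<'E'
from h import *
snap("tr1")
E
```

>>> arm_command([
  [0, -5, -35],
  [0, -5, -35],
  [0, -5, -30],
  [0, 0, 0],
  [0, 0, 0],
  [0, 0, 0],
], spin=[0, 0, 0, 0, 0, 0])

```text
time: 2.0
tool_pos: [0.5657, 0.2732, 0.3071]
tool_rot: [3.14, 0.004, -3.138]
contact_force: [0.2, 0.2, 0.7]
opening: 0.0917
grip_force: 0.0
```

```bash
python3 - <<'E'
from h import *
a=load("tr1");b=snap("tr2")
im=np.hstack([a["img"][:,120:520],b["img"][:,120:520]])
cv2.imwrite("pics/tr.png",im[...,::-1])
for c in(a,b):
    print(c["state"]["tool_pos"])
    for k in("blue","orange"): blobs(c,k)
E
```

```text
[0.56525437 0.28731185 0.40412887]
blue [302.5 215.2] 533 med [0.6038 0.2694 0.0492] zmax 0.0706
blue [319.8 243.6] 123 med [0.64   0.2916 0.0516] zmax 0.0631
blue [286.7 244.5] 99 med [0.6413 0.2484 0.0515] zmax 0.0612
[0.5657508  0.27302055 0.30715797]
blue [312.2 240.9] 829 med [0.6036 0.2704 0.036 ] zmax 0.0525
blue [312.4 289.5] 846 med [0.6407 0.2701 0.0603] zmax 0.0717
orange [336.2 298.9] 29 med [0.6641 0.2932 0.0378] zmax 0.2203
orange [290.9 301.7] 51 med [0.6655 0.249  0.0408] zmax 0.0443
```

View pics/tr.png

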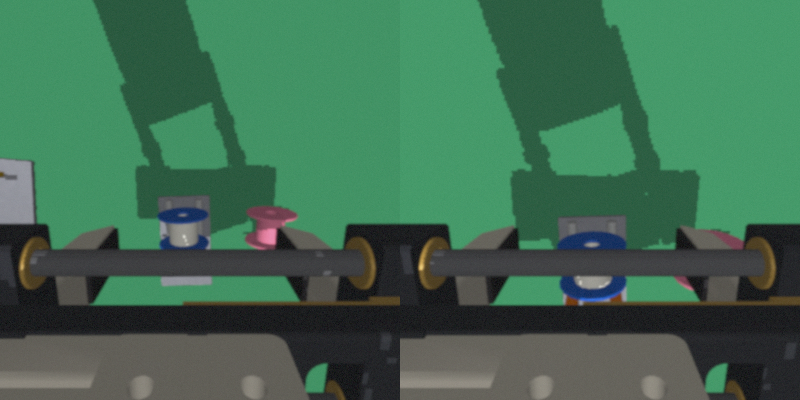

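The wrist views show the reel at (183,228) in the left half and (592,268) in the right half. In both, the gripper hides rows below about 225. I'll turn the tool half round so the camera looks ahead of the fingers, which will also help when threading.

>>> arm_command([
  [0, 0, 5],
  [0, 0, 5],
  [0, 0, 5],
  [0, 0, 5],
  [0, 0, 5],
  [0, 0, 5],
  [0, 0, 5],
  [0, 0, 5],
  [-1, 0, 0],
  [-1, 0, 0],
  [-1, 0, 0],
  [-1, 0, 0],
  [-1, 0, 0],
  [-1, 0, 0],
  [-1, 0, 0],
  [-1, 0, 0],
  [-1, 0, 0],
  [-1, 0, 0],
  [0, 0, 0],
  [0, 0, 0],
], spin=[-8.5, -8.5, -8.5, -8.5, -8.5, -8.5, -8.5, -8.5, -8.5, -8.5, -8.5, -8.5, -8.5, -8.5, -8.5, -8.5, -8.5, -8.5, -8.5, -8.5])

```text
time: 4.05
tool_pos: [0.5556, 0.2726, 0.3467]
tool_rot: [-3.141, -0.003, 0.171]
contact_force: [0.3, 1.3, -0.1]
opening: 0.0917
grip_force: 0.0
```

>>> arm_command([
  [0, 0, 0],
  [0, 0, 0],
  [0, 0, 0],
  [0, 0, 0],
  [0, 0, 0],
], spin=[-8, -2, 0, 0, 0])

```text
time: 4.55
tool_pos: [0.5556, 0.2723, 0.3454]
tool_rot: [-3.141, -0.001, 0.003]
contact_force: [-0.1, 0.3, 0.4]
opening: 0.0917
grip_force: 0.0
```

```bash
python3 - <<'E'
from h import *
c=snap("tr3"); print(c["state"]["tool_pos"],c["state"]["tool_rot"])
for k in("blue","orange","yellow"): blobs(c,k)
E
```

```text
[0.55556825 0.27229158 0.34516634] [-3.14144567e+00 -6.19315828e-04  2.97203144e-03]
blue [320.1 104. ] 221 med [0.6413 0.2704 0.0682] zmax 0.0726
blue [320.8 146.4] 204 med [0.6055 0.2693 0.068 ] zmax 0.0725
orange [319.6  75.9] 418 med [0.666  0.2685 0.0516] zmax 0.0625
yellow [578.3 196.5] 470 med [0.5591 0.0223 0.0621] zmax 0.0736
yellow [145.1 250.4] 16 med [0.5883 0.3207 0.2509] zmax 0.2521
```

>>> arm_command([
  [2, -42, 0],
  [2, -42, 0],
  [0, -42, 0],
  [0, -42, 0],
  [0, -42, 0],
  [0, -40, 0],
  [0, 0, 0],
  [0, 0, 0],
  [0, 0, 0],
], spin=[0, 0, 0, 0, 0, 0, 0, 0, 0])

```text
time: 5.5
tool_pos: [0.5596, 0.023, 0.3448]
tool_rot: [-3.141, -0.0, 0.003]
contact_force: [-0.4, -0.8, -0.3]
opening: 0.0917
grip_force: 0.0
```

```bash
python3 - <<'E'
from h import *
c=snap("st1"); print(c["state"]["tool_pos"],c["state"]["tool_rot"])
for k in("blue","orange","yellow"): blobs(c,k)
E
```

```text
[0.55958105 0.02330537 0.34478727] [-3.14142447e+00 -2.21995575e-05  3.68658401e-03]
blue [ 47.9 107.4] 272 med [0.6419 0.2543 0.0665] zmax 0.0727
blue [ 57.8 149.5] 216 med [0.6059 0.2537 0.0668] zmax 0.0725
orange [49.2 79.3] 823 med [0.6672 0.2761 0.0433] zmax 0.0623
yellow [610.9 155. ] 109 med [ 0.6014 -0.2529  0.0517] zmax 0.054
yellow [317.3 198.9] 441 med [0.5603 0.0233 0.0621] zmax 0.0737
yellow [142.5 275.1] 17 med [0.5861 0.0714 0.253 ] zmax 0.2538
```

>>> arm_command([
  [-4, -45, 0],
  [-4, -45, 0],
  [-4, -45, 0],
  [-4, -45, 0],
  [-4, -45, 0],
  [-4, -45, 0],
  [0, 0, 0],
  [0, 0, 0],
  [0, 0, 0],
], spin=[0, 0, 0, 0, 0, 0, 0, 0, 0])

```text
time: 6.45
tool_pos: [0.536, -0.2461, 0.3446]
tool_rot: [-3.141, 0.0, 0.004]
contact_force: [0.3, 0.5, -1.2]
opening: 0.0918
grip_force: 0.0
```

```bash
python3 - <<'E'
from h import *
c=snap("sp1"); print(c["state"]["tool_pos"],c["state"]["tool_rot"])
for k in("red","yellow"): blobs(c,k)
im=np.vstack([load(n)["img"][:240,200:440] for n in("tr3",)]+[])
im=np.hstack([load(n)["img"][:240,190:450] for n in("tr3","st1","sp1")])
cv2.imwrite("pics/all.png",im[...,::-1])
E
```

```text
[ 0.5360773  -0.24590951  0.34472105] [-3.14112441e+00  2.22441963e-04  4.64133299e-03]
red [324.9 185.1] 597 med [ 0.5486 -0.2532  0.0536] zmax 0.0548
yellow [331.7 128.7] 111 med [ 0.6007 -0.2582  0.0515] zmax 0.054
yellow [ 37.8 172.7] 584 med [0.5593 0.0195 0.0568] zmax 0.0724
yellow [489.5 254.2] 60 med [ 0.5681 -0.2932  0.251 ] zmax 0.2524
yellow [400.3 294.7] 73 med [ 0.414  -0.3433  0.0247] zmax 0.2577
```

View pics/all.png

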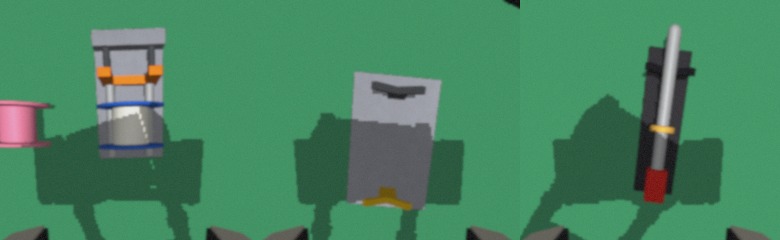

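The strip of three wrist pictures shows the trough with the reel flanges at (130,104) and (130,147) and the orange stop at (130,78). The stand has its dark fork at (398,88) and yellow fork at (387,198). The spindle handle is at (655,186), the collar at (662,128) and the nose at (675,28). Next are the precise axes.

```bash
cat > m.py <<'E'
from h import *
def tri(c1,p1,c2,p2):
    o1,d1=ray(c1,*p1);o2,d2=ray(c2,*p2); A=np.c_[d1,-d2]; t=np.linalg.lstsq(A,o2-o1,rcond=None)[0]
    a,b=o1+d1*t[0],o2+d2*t[1]; return ((a+b)/2).round(4),np.linalg.norm(a-b).round(4)
def fitline(q):
    m=q.mean(0); d=np.linalg.svd(q-m)[2][0]; d*=np.sign(d[0]); return m.round(4),np.degrees(np.arctan2(d[1],d[0])).round(2)
E
python3 - <<'E'
from m import *
import pickle
d=pickle.load(open("c0.pkl","rb"))
c=load("sp1"); P=pts(c); ok=c["depth"]>0
print("tri red",tri(c,(324.9,185.1),d["scene"],(196.8,243.9)),tri(c,(324.9,185.1),d["top"],(426.9,198.1)))
red=(mask(c,"red")>0)&(np.abs(P[...,1]+.25)<.05)
top=red&(P[...,2]>.05)
r=cv2.minAreaRect(P[top][:,:2].astype(np.float32)*1000); print("red rect mm",r,"z",np.median(P[top][:,2]))
# rod: upper points beyond handle
rod=ok&(P[...,2]>.0435)&(P[...,2]<.06)&(P[...,0]>.572)&(P[...,0]<.72)&(np.abs(P[...,1]+.26)<.02)&(mask(c,"yellow")==0)
q=P[rod]; print("rod n",rod.sum(),fitline(q[:,:2]),"x",q[:,0].min(),q[:,0].max())
for x0 in np.arange(.575,.70,.02):
    s=q[abs(q[:,0]-x0)<.01]; print(x0.round(3),s.mean(0).round(4),s[:,2].max().round(4),len(s))
ye=(mask(c,"yellow")>0)&(np.abs(P[...,1]+.25)<.05)&(P[...,2]<.1); print("collar",P[ye].min(0).round(4),P[ye].max(0).round(4))
print("--- reel")
for n in("tr3","tr1"):
    c=load(n);P=pts(c);b=(mask(c,"blue")>0)&(P[...,2]>.045)&(P[...,2]<.08)&(abs(P[...,1]-.27)<.05)
    for lo,hi in((.59,.622),(.622,.66)):
        q=P[b&(P[...,0]>lo)&(P[...,0]<hi)]; 
        if len(q): print(n,len(q),"x",np.percentile(q[:,0],[2,50,98]).round(4),"y",q[:,1].min().round(4),q[:,1].max().round(4),"ymean",q[:,1].mean().round(4),"z",q[:,2].max().round(4))
c=load("tr3");P=pts(c);o=(mask(c,"orange")>0)&(P[...,2]>.058)&(P[...,2]<.066); q=P[o]
print("stop top z>58",len(q))
for s in(q[q[:,1]<.268],q[q[:,1]>.268]): print(s.min(0).round(4),s.max(0).round(4))
print("tri stop/ yellow fork", tri(load("tr3"),(320.8,146.4),load("st1"),(57.8,149.5)))
print("--- trough base edges")
g=(c["depth"]>0)&(P[...,2]>.002)&(P[...,2]<.012)&(abs(P[...,1]-.269)<.045)&(P[...,0]>.55)&(P[...,0]<.75)
print(cv2.minAreaRect(P[g][:,:2].astype(np.float32)*1000))
print("--- stand")
c=load("st1");P=pts(c)
g=(c["depth"]>0)&(P[...,2]>.004)&(P[...,2]<.1)&(abs(P[...,1]-.02)<.08)&(P[...,0]>.5)&(P[...,0]<.72)
print(cv2.minAreaRect(P[g][:,:2].astype(np.float32)*1000))
for lo,hi in((.53,.59),(.63,.70)):
    q=P[g&(P[...,2]>.04)&(P[...,0]>lo)&(P[...,0]<hi)]; print(len(q),q.min(0).round(4),q.max(0).round(4),q.mean(0).round(4),fitline(q[:,:2]))
    for z0 in(.045,.055,.065,.072):
        s=q[abs(q[:,2]-z0)<.004]; 
        if len(s): print(z0,s[:,1].min().round(4),s[:,1].max().round(4),s[:,0].mean().round(4))
E
```

```text
tri red (array([ 0.5478, -0.2535,  0.0504]), np.float64(0.0005)) (array([ 0.5469, -0.254 ,  0.0476]), np.float64(0.0015))
red rect mm ((567.122802734375, -254.23849487304688), (19.98897933959961, 68.97840881347656), 88.09613037109375) z 0.05359650520407813
rod n 1793 (array([ 0.6353, -0.2623]), np.float64(-6.04)) x 0.572340283727125 0.6891556363166054
0.575 [ 0.5786 -0.2564  0.0466] 0.0489 162
0.595 [ 0.594  -0.2581  0.0476] 0.0552 229
0.615 [ 0.615  -0.2606  0.0467] 0.0493 274
0.635 [ 0.6352 -0.263   0.0467] 0.049 290
0.655 [ 0.6545 -0.2624  0.047 ] 0.0528 466
0.675 [ 0.675  -0.2676  0.0467] 0.0494 327
0.695 [ 0.6866 -0.2687  0.0463] 0.0479 45
collar [ 0.5979 -0.2699  0.0451] [ 0.6042 -0.2482  0.0547]
--- reel
tr3 203 x [0.6041 0.6055 0.6072] y 0.2401 0.2979 ymean 0.2693 z 0.0739
tr3 220 x [0.6397 0.6413 0.643 ] y 0.2414 0.2989 ymean 0.2703 z 0.0736
tr1 305 x [0.6028 0.6038 0.6049] y 0.2396 0.2982 ymean 0.2696 z 0.0739
tr1 153 x [0.6396 0.6405 0.6419] y 0.2421 0.2998 ymean 0.272 z 0.0643
stop top z>58 187
[0.6653 0.2441 0.0595] [0.6726 0.2552 0.0636]
[0.6638 0.2874 0.0582] [0.6717 0.2977 0.0635]
tri stop/ yellow fork (array([0.6046, 0.2692, 0.0484]), np.float64(0.0001))
--- trough base edges
((656.1836547851562, 268.9630432128906), (175.10487365722656, 85.82112884521484), 0.2363552749156952)
--- stand
((607.8580322265625, 19.352603912353516), (89.99243927001953, 140.21377563476562), 84.74443817138672)
455 [0.5534 0.0013 0.0404] [0.563  0.0461 0.0753] [0.559  0.0238 0.0636] (array([0.559 , 0.0238]), np.float64(84.78))
0.045 0.0153 0.0323 0.5611
0.055 0.0147 0.032 0.5595
0.065 0.0066 0.0435 0.5588
0.072 0.0013 0.0461 0.5585
502 [ 0.6526 -0.0079  0.0405] [0.6625 0.0369 0.0755] [0.6571 0.0146 0.0653] (array([0.6571, 0.0146]), np.float64(84.65))
0.045 0.0069 0.0236 0.6547
0.055 0.0065 0.0236 0.6567
0.065 -0.0058 0.0329 0.6572
0.072 -0.0079 0.0369 0.6575
```

```bash
python3 - <<'E'
from m import *
c=load("sp1"); P=pts(c); ok=c["depth"]>0; s=c["img"].astype(int)
m=(mask(c,"red")>0); n,l,st,ce=cv2.connectedComponentsWithStats(m.astype(np.uint8)); i=l[185,325]; print("red box",st[i])
q=P[(l==i)&(P[...,2]>.0505)&(P[...,2]<.06)]; print(len(q),cv2.minAreaRect(q[:,:2].astype(np.float32)*1000))
# contour corners onto z=.054
cn=cv2.findContours((l==i).astype(np.uint8),0,2)[0][0][:,0]; r=cv2.minAreaRect(cn.astype(np.float32)); print("px rect",r,[onz(c,*p,.054).round(4) for p in cv2.boxPoints(r)])
sat=cv2.cvtColor(c["img"],cv2.COLOR_RGB2HSV)[...,1]
rows=[ (v,np.mean(np.where((sat[v,310:370]<60)&(c["img"][v,310:370].mean(-1)>90))[0])+310) for v in range(20,165) if ((sat[v,310:370]<60)&(c["img"][v,310:370].mean(-1)>90)).sum()>4]
R=np.array([onz(c,u,v,.047) for v,u in rows]); print("rod rows",rows[0],rows[-1],R[0].round(4),R[-1].round(4),"yaw",np.degrees(np.arctan(np.polyfit(R[:,0],R[:,1],1)[0])).round(2),"y at .548",np.polyval(np.polyfit(R[:,0],R[:,1],1),.548).round(4))
ye=np.argwhere((mask(c,"yellow")>0)[110:145,310:355])+[110,310]; print("collar rows",ye.min(0),ye.max(0),[onz(c,332,v,.052).round(4) for v in(ye[:,0].min()-.5,ye[:,0].max()+.5)])
c=load("tr3");P=pts(c); sat=cv2.cvtColor(c["img"],cv2.COLOR_RGB2HSV)[...,1]
g=((sat<60)&(P[...,2]<.03)&(P[...,2]>-.01)&(abs(P[...,1]-.27)<.045)&(P[...,0]>.56)&(P[...,0]<.75)).astype(np.uint8)
n,l,st,ce=cv2.connectedComponentsWithStats(cv2.morphologyEx(g,cv2.MORPH_CLOSE,np.ones((5,5)))); i=1+np.argmax(st[1:,4]); print("trough",st[i])
for side in(0,-1):
    e=[]
    for v in range(st[i][1]+4,st[i][1]+st[i][3]-4):
        w=np.where(l[v]==i)[0]
        if len(w)>20: e.append(onz(c,w[side],v,.006))
    e=np.array(e); p=np.polyfit(e[:,0],e[:,1],1); res=abs(np.polyval(p,e[:,0])-e[:,1]); k=res<.002; p=np.polyfit(e[k,0],e[k,1],1)
    print("edge yaw",np.degrees(np.arctan(p[0])).round(2),"y at .6",np.polyval(p,.6).round(4),"at .7",np.polyval(p,.7).round(4),e[:,0].min().round(4),e[:,0].max().round(4))
for nme in("blue","orange"):
  n,l,st,ce=cv2.connectedComponentsWithStats(mask(c,nme))
  for i in range(1,n):
    if st[i,4]>100:
        z={"blue":.07,"orange":.062}[nme]; 
        v,u=np.where(l==i); print(nme,st[i],fitline(np.array([onz(c,a,b,z)[:2] for a,b in zip(u,v)])))
E
```

```text
red box [315 168  23  34 597]
590 ((547.7978515625, -253.0819091796875), (19.676288604736328, 30.139055252075195), 83.27047729492188)
px rect ((325.0692443847656, 184.9461669921875), (20.961870193481445, 32.124996185302734), 7.125016689300537) [array([ 0.5342, -0.2415,  0.054 ]), array([ 0.5652, -0.2452,  0.054 ]), array([ 0.5628, -0.2649,  0.054 ]), array([ 0.5317, -0.2617,  0.054 ])]
rod rows (25, np.float64(344.5)) (164, np.float64(327.0)) [ 0.6876 -0.2687  0.047 ] [ 0.5679 -0.2552  0.047 ] yaw -6.52 y at .548 -0.2533
collar rows [125 320] [132 343] [array([ 0.6046, -0.2591,  0.052 ]), array([ 0.5975, -0.2592,  0.052 ])]
trough [ 281   28   75   76 4174]
edge yaw 3.76 y at .6 0.301 at .7 0.3076 0.6508 0.7141
edge yaw 0.82 y at .6 0.2362 at .7 0.2377 0.6511 0.7144
blue [288 102  65   6 221] (array([0.6411, 0.2703]), np.float64(-88.34))
blue [290 144  63   5 204] (array([0.6058, 0.2695]), np.float64(-88.43))
orange [288  66  64  18 418] (array([0.6644, 0.2708]), np.float64(-88.42))
```

Handle centre is (0.548,-0.253), top z 0.054 (matches the text), yaw -6.5°. The collar face is about 57 mm from the origin. The reel centre is (0.6235,0.270), yaw +1.6°. The stand origin is (0.608,0.0193), yaw -5.3°. Going down to grasp now.

>>> arm_command([
  [4, -2, -20],
  [4, -3, -25],
  [4, -2, -25],
  [0, 0, -20],
  [0, 0, -15],
  [0, 0, 0],
  [0, 0, 0],
], spin=[-3.4, -3.4, 0, 0, 0, 0, 0], jaw=1)

```text
time: 7.2
tool_pos: [0.5481, -0.2537, 0.2402]
tool_rot: [3.142, -0.0, -0.115]
contact_force: [0.4, 0.1, 0.1]
opening: 0.0918
grip_force: 0.0
```

```bash
python3 - <<'E'
from m import *
c=snap("sp2"); s=c["state"]; print(s["tool_pos"],np.degrees(s["tool_rot"]))
blobs(c,"red");blobs(c,"yellow")
P=pts(c); q=P[(mask(c,"red")>0)&(P[...,2]>.0505)&(P[...,2]<.058)]; print(len(q),cv2.minAreaRect(q[:,:2].astype(np.float32)*1000))
E
```

```text
[ 0.54818117 -0.25403979  0.2407652 ] [ 1.79963579e+02 -7.61594707e-02 -6.59409522e+00]
red [317.1 229.7] 1083 med [ 0.5534 -0.254   0.0535] zmax 0.0546
yellow [317.4 150.2] 312 med [ 0.601  -0.2596  0.0519] zmax 0.0537
yellow [145.8 283.8] 16 med [ 0.5771 -0.2087  0.1479] zmax 0.149
yellow [444.2 367.2] 38 med [ 0.4132 -0.3423  0.0249] zmax 0.1319
1024 ((552.0477294921875, -253.55970764160156), (19.206661224365234, 22.231475830078125), 82.98414611816406)
```

>>> arm_command([
  [0, 0.7, -14],
  [0, 0, -14],
  [0, 0, -11],
  [0, 0, 0],
  [0, 0, 0],
], spin=[0, 0, 0, 0, 0])

```text
time: 7.75
tool_pos: [0.5475, -0.2541, 0.2002]
tool_rot: [-3.141, 0.001, -0.117]
contact_force: [-0.3, -0.6, 0.3]
opening: 0.0916
grip_force: 0.0
```

>>> arm_command([
  [0, 0, 0],
  [0, 0, 0],
  [0, 0, 0],
  [0, 0, 0],
  [0, 0, 0],
  [0, 0, 0],
  [0, 0, 0],
  [0, 0, 0],
  [0, 0, 0],
  [0, 0, 0],
], spin=[0, 0, 0, 0, 0, 0, 0, 0, 0, 0], jaw=-1, squeeze=50)

```text
time: 8.75
tool_pos: [0.5476, -0.2541, 0.2007]
tool_rot: [-3.142, 0.0, -0.116]
contact_force: [-0.6, 0.5, -1.2]
opening: 0.0197
grip_force: 50.0
```

>>> arm_command([
  [0, 0, 10],
  [0, 0, 20],
  [0, 0, 30],
  [0, 0, 30],
  [0, 0, 20],
  [0, 0, 0],
  [0, 0, 0],
], spin=[0, 0, 0, 0, 0, 0, 0])

```text
time: 9.45
tool_pos: [0.5474, -0.2539, 0.3106]
tool_rot: [3.141, -0.0, -0.116]
contact_force: [0.3, 0.3, -1.8]
opening: 0.0196
grip_force: 50.0
```

>>> arm_command([
  [-6, 30, 0],
  [-6, 30, 0],
  [-6, 30, 0],
  [-6, 30, 0],
  [-6, 30, 0],
  [-6, 30, 0],
  [-6, 30, 0],
  [-6, 30, 0],
  [-6, 30, 0],
  [-6, 30, 0],
  [-6, 30, 0],
  [-6, 30, 0],
  [-6, 30, 0],
  [-6, 30, 0],
  [-6, 30, 0],
  [-6, 30, 0],
  [-5, 30, 0],
  [-2, 9, 0],
  [0, 0, 0],
  [0, 0, 0],
], spin=[0.5, 0.5, 0.5, 0.5, 0.5, 0.5, 0.5, 0.5, 0.5, 0.5, 0.5, 0.5, 0.5, 0.5, 0.5, 0.5, 0.2, 0, 0, 0])

```text
time: 11.45
tool_pos: [0.4445, 0.2642, 0.3099]
tool_rot: [3.14, 0.002, 0.027]
contact_force: [-0.2, 0.4, -1.1]
opening: 0.0195
grip_force: 50.0
```

>>> arm_command([
  [0, 0, -25],
  [0, 0, -25],
  [0, 0, -20],
  [0, 0, -15],
  [0, 0, 0],
  [0, 0, 0],
  [0, 0, 0],
], spin=[0, 0, 0, 0, 0, 0, 0])

```text
time: 12.15
tool_pos: [0.4451, 0.2645, 0.2266]
tool_rot: [-3.141, -0.001, 0.026]
contact_force: [-0.7, -0.2, -2.0]
opening: 0.0194
grip_force: 50.0
```

```bash
python3 - <<'E'
from m import *
c=snap("th1"); s=c["state"]; print(s["tool_pos"],np.degrees(s["tool_rot"]),s["grip_force"],s["opening"])
for k in("red","yellow","blue"): blobs(c,k)
P=pts(c); a=np.radians(1.6)
ok=(c["depth"]>0)&(P[...,2]>.02)&(P[...,2]<.14)&(P[...,0]>.48)&(P[...,0]<.62)&(abs(P[...,1]-.268)<.02)&(mask(c,"yellow")==0)&(mask(c,"blue")==0)
for x0 in np.arange(.485,.62,.01):
    q=P[ok&(abs(P[...,0]-x0)<.005)]
    if len(q): print(x0.round(3),len(q),q.mean(0).round(4),np.percentile(q[:,2],[5,95]).round(4))
cv2.imwrite("pics/th1.png",cv2.resize(c["img"][:260,190:450],None,fx=2.2,fy=2.2)[...,::-1])
E
```

```text
[0.445058   0.2646821  0.22671562] [-1.79971448e+02 -9.83626933e-02  1.49483009e+00] 49.994149804115295 0.01947260262280589
red [316.5 240.5] 551 med [0.4592 0.2657 0.079 ] zmax 0.0804
red [316.7 286.2] 716 med [0.4357 0.2647 0.0796] zmax 0.0805
yellow [316.4 155.9] 509 med [0.4991 0.2665 0.078 ] zmax 0.08
0.485 2190 [0.4821 0.2689 0.1176] [0.0714 0.1379]
0.495 376 [0.4938 0.2665 0.0734] [0.0695 0.0788]
0.505 559 [0.5051 0.2669 0.0726] [0.069  0.0769]
0.515 597 [0.515  0.2669 0.0725] [0.0698 0.0744]
0.525 643 [0.525  0.2674 0.0725] [0.0695 0.0744]
0.535 677 [0.535  0.2677 0.0726] [0.0696 0.0744]
0.545 707 [0.5451 0.2679 0.0726] [0.0699 0.0745]
0.555 747 [0.5551 0.2683 0.0726] [0.07   0.0745]
0.565 158 [0.561  0.2679 0.0721] [0.0687 0.0744]
```

View pics/th1.png

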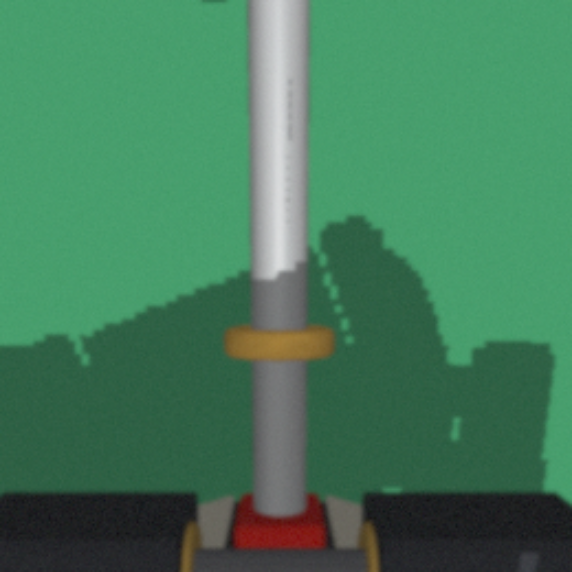

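The rod sits level in the grip (z constant along it) at yaw 1.6°, and its axis extrapolates to y = 0.2702 at the reel against the reel's 0.270. The picture shows the collar at (280,342), the rod running straight up, and the handle between the pads at (280,525). Lowering to bore height and entering slowly.

>>> arm_command([
  [0, -0.3, -10],
  [0, 0, -10],
  [0, 0, -6.5],
  [0, 0, 0],
  [0, 0, 0],
  [0, 0, 0],
], spin=[0, 0, 0, 0, 0, 0])

```text
time: 12.8
tool_pos: [0.4447, 0.2647, 0.1994]
tool_rot: [-3.142, -0.0, 0.027]
contact_force: [0.4, 0.2, -0.6]
opening: 0.0194
grip_force: 50.0
```

>>> arm_command([
  [4, 0.1, 0],
  [4, 0.1, 0],
  [3, 0.1, 0],
  [3, 0.1, 0],
  [3, 0.1, 0],
  [3, 0.1, 0],
  [3, 0.1, 0],
  [3, 0.1, 0],
  [0, 0, 0],
  [0, 0, 0],
], spin=[0, 0, 0, 0, 0, 0, 0, 0, 0, 0])

```text
time: 13.8
tool_pos: [0.4706, 0.2654, 0.1992]
tool_rot: [3.141, 0.0, 0.027]
contact_force: [-0.1, -0.3, -1.6]
opening: 0.0195
grip_force: 50.0
```

```bash
python3 - <<'E'
from m import *
s=observe(); print(s["tool_pos"],s["contact_force"],np.degrees(s["tool_rot"]))
import pickle
c0=pickle.load(open("c0.pkl","rb"))["scene"]; c=read_camera("scene"); blobs(c0,"blue"); blobs(c,"blue")
im=np.hstack([cv2.resize(k["img"][165:235,370:480],None,fx=3.6,fy=3.6,interpolation=cv2.INTER_CUBIC) for k in(c0,c)])
cv2.imwrite("pics/ent.png",im[...,::-1])
E
```

```text
[0.47056631 0.26537898 0.19916325] [-0.08306323 -0.28965935 -1.60507409] [1.79990694e+02 1.42225576e-02 1.52002157e+00]
blue [236.4  98.5] 49 med [-1.5568  0.7074 -0.4896] zmax 0.1466
blue [576.1 134.9] 260 med [ 0.3083  1.3901 -0.1802] zmax -0.1767
blue [420.6 194.3] 272 med [0.6431 0.2581 0.0499] zmax 0.0685
blue [635.6 186.6] 64 med [ 0.6866  1.1741 -0.1801] zmax -0.176
blue [586.5 267.1] 40 med [ 0.7006  1.0036 -0.4393] zmax -0.4313
blue [236.4  98.6] 50 med [-1.5596  0.7078 -0.4917] zmax 0.146
blue [575.9 135. ] 264 med [ 0.3091  1.3771 -0.1803] zmax -0.1763
blue [420.3 194. ] 290 med [0.6429 0.2586 0.0507] zmax 0.0687
blue [635.6 186.7] 63 med [ 0.6883  1.1727 -0.1807] zmax -0.1765
blue [587.2 266.7] 42 med [ 0.7014  1.0123 -0.4386] zmax -0.4317
```

View pics/ent.png

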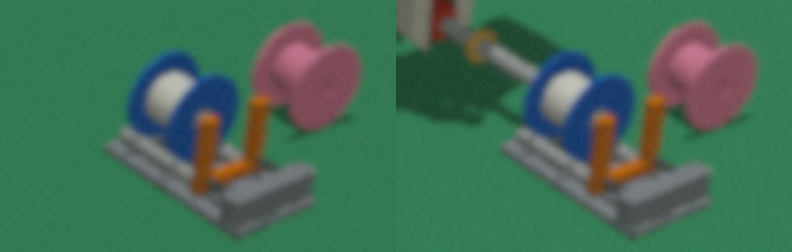

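Both crops show the blue reel in the same place (left (183,105), right (578,105)). The nose is now 11 mm beyond the near flange face with no force, so it is in the bore. Continuing.

>>> arm_command([
  [5, 0.1, 0],
  [5, 0.2, 0],
  [5, 0.1, 0],
  [5, 0.2, 0],
  [5, 0.1, 0],
  [5, 0.2, 0],
  [5, 0.1, 0],
  [5, 0.2, 0],
  [5, 0.1, 0],
  [5, 0.2, 0],
  [5, 0.1, 0],
  [5, 0.1, 0],
  [4, 0.1, 0],
  [3, 0.1, 0],
  [0, 0, 0],
  [0, 0, 0],
], spin=[0, 0, 0, 0, 0, 0, 0, 0, 0, 0, 0, 0, 0, 0, 0, 0])

```text
time: 15.45
tool_pos: [0.5375, 0.2673, 0.1992]
tool_rot: [3.141, 0.0, 0.027]
contact_force: [0.6, -0.1, -1.2]
opening: 0.0198
grip_force: 50.0
```

>>> arm_command([
  [2, 0.1, 0],
  [2, 0, 0],
  [2, 0.1, 0],
  [2, 0, 0],
  [2, 0.1, 0],
  [2, 0, 0],
  [2, 0.1, 0],
  [2, 0.1, 0],
  [2, 0, 0],
  [0, 0, 0],
  [0, 0, 0],
  [0, 0, 0],
], spin=[0, 0, 0, 0, 0, 0, 0, 0, 0, 0, 0, 0])

```text
time: 16.65
tool_pos: [0.5557, 0.2678, 0.1993]
tool_rot: [3.142, -0.0, 0.027]
contact_force: [-1.1, -0.7, -1.6]
opening: 0.0195
grip_force: 50.0
```

```bash
python3 - <<'E'
from m import *
c=snap("th2"); s=c["state"]; print(s["tool_pos"],s["contact_force"],np.degrees(s["tool_rot"]))
for k in("yellow","blue","orange"): blobs(c,k)
P=pts(c); b=(mask(c,"blue")>0)&(P[...,2]>.06)&(P[...,2]<.08)
q=P[b]; print(np.histogram(q[:,0],bins=np.arange(.58,.68,.004)))
E
```

```text
[0.55563605 0.26779972 0.19928975] [-1.02782492 -0.72623781 -1.10996836] [ 1.79998260e+02 -1.50293198e-02  1.52368259e+00]
yellow [316.5 158. ] 314 med [0.6085 0.2697 0.0508] zmax 0.0526
blue [317.3  49.4] 3113 med [0.6497 0.2706 0.0632] zmax 0.0722
blue [317.5 146.8] 1179 med [0.6145 0.2696 0.0681] zmax 0.0726
orange [266.9  17.4] 1081 med [0.664  0.2913 0.048 ] zmax 0.0617
orange [367.4  17.1] 1099 med [0.6654 0.2505 0.0482] zmax 0.0616
(array([   0,    0,    0,    0,    0,    0,    0,    1,  955,    0,    0,
          0,    0,    0,    0,    0,    0, 1881,   54,    0,    0,    0,
          0,    0,    0]), array([0.58 , 0.584, 0.588, 0.592, 0.596, 0.6  , 0.604, 0.608, 0.612,
       0.616, 0.62 , 0.624, 0.628, 0.632, 0.636, 0.64 , 0.644, 0.648,
       0.652, 0.656, 0.66 , 0.664, 0.668, 0.672, 0.676, 0.68 ]))
```

>>> arm_command([
  [2, 0.1, 0],
  [2, 0, 0],
  [2, 0.1, 0],
  [2, 0, 0],
  [1, 0, 0],
  [0, 0, 0],
  [0, 0, 0],
  [0, 0, 0],
], spin=[0, 0, 0, 0, 0, 0, 0, 0])

```text
time: 17.5
tool_pos: [0.5647, 0.268, 0.1993]
tool_rot: [3.142, -0.0, 0.027]
contact_force: [-0.2, 0.1, -0.3]
opening: 0.0198
grip_force: 50.0
```

>>> arm_command([
  [0.5, 0, 0],
  [0.5, 0, 0],
  [0, 0, 0],
  [0, 0, 0],
], spin=[0, 0, 0, 0])

```text
time: 17.9
tool_pos: [0.5655, 0.268, 0.1992]
tool_rot: [3.141, 0.0, 0.027]
contact_force: [-1.6, -0.1, -0.2]
opening: 0.0198
grip_force: 50.0
```

>>> arm_command([
  [0.5, 0, 0],
  [0.5, 0, 0],
  [0, 0, 0],
  [0, 0, 0],
], spin=[0, 0, 0, 0])

```text
time: 18.3
tool_pos: [0.5667, 0.268, 0.1992]
tool_rot: [3.142, -0.0, 0.027]
contact_force: [-0.6, -0.3, -0.8]
opening: 0.0195
grip_force: 50.0
```

```bash
python3 - <<'E'
from m import *
c=snap("th3"); s=c["state"]; print(s["tool_pos"],s["contact_force"],np.degrees(s["tool_rot"]))
for k in("yellow","blue","orange"): blobs(c,k)
P=pts(c); o=(mask(c,"orange")>0)&(P[...,2]<.065); print(np.percentile(P[o][:,0],[5,50,95]))
E
```

```text
[0.56665666 0.26802247 0.19925867] [-1.04906985  0.07092982 -0.56751173] [ 1.79997367e+02 -1.33453872e-02  1.52587362e+00]
yellow [316.5 158.5] 260 med [0.6192 0.2699 0.0509] zmax 0.0527
blue [317.2  50.1] 3124 med [0.6604 0.2708 0.0633] zmax 0.0722
blue [317.1 147.5] 1182 med [0.6252 0.2699 0.0677] zmax 0.0726
orange [260.  30.] 306 med [0.6664 0.2918 0.0612] zmax 0.0624
orange [374.1  29.2] 324 med [0.6676 0.2502 0.0613] zmax 0.0626
[0.66380186 0.66695189 0.67243516]
```

>>> arm_command([
  [0.5, 0, 0],
  [0.5, 0, 0],
  [0, 0, 0],
  [0, 0, 0],
], spin=[0, 0, 0, 0])

```text
time: 18.75
tool_pos: [0.5676, 0.268, 0.1992]
tool_rot: [3.142, -0.0, 0.027]
contact_force: [-0.2, 0.6, -1.2]
opening: 0.0199
grip_force: 50.0
```

>>> arm_command([
  [0.4, 0, 0],
  [0.4, 0, 0],
  [0, 0, 0],
  [0, 0, 0],
], spin=[0, 0, 0, 0])

```text
time: 19.15
tool_pos: [0.5684, 0.268, 0.1992]
tool_rot: [3.141, 0.0, 0.027]
contact_force: [-1.3, 0.8, -1.0]
opening: 0.0197
grip_force: 50.0
```

>>> arm_command([
  [0.4, 0, 0],
  [0.4, 0, 0],
  [0, 0, 0],
  [0, 0, 0],
], spin=[0, 0, 0, 0])

```text
time: 19.55
tool_pos: [0.5689, 0.268, 0.1991]
tool_rot: [3.141, 0.001, 0.027]
contact_force: [-4.7, -0.3, 0.5]
opening: 0.0196
grip_force: 50.0
```

```bash
python3 - <<'E'
from h import *
s=observe(); print(s["tool_pos"],s["contact_force"])
E
```

```text
[0.56885274 0.26801268 0.19914148] [-4.71909866 -0.26705268  0.47412174]
```

>>> arm_command([
  [0.4, 0, 0],
  [0, 0, 0],
  [0, 0, 0],
], spin=[0, 0, 0])

```text
time: 19.85
tool_pos: [0.5692, 0.268, 0.1991]
tool_rot: [3.141, 0.001, 0.027]
contact_force: [-5.2, 0.0, 1.0]
opening: 0.02
grip_force: 50.0
```

>>> arm_command([
  [0.3, 0, 0],
  [0, 0, 0],
  [0, 0, 0],
], spin=[0, 0, 0])

```text
time: 20.15
tool_pos: [0.5693, 0.2681, 0.1991]
tool_rot: [3.141, 0.002, 0.027]
contact_force: [-5.5, -0.1, 1.8]
opening: 0.0196
grip_force: 50.0
```

>>> arm_command([
  [0.5, 0, 0],
  [0, 0, 0],
  [0, 0, 0],
], spin=[0, 0, 0])

```text
time: 20.45
tool_pos: [0.5696, 0.2681, 0.1991]
tool_rot: [3.141, 0.003, 0.027]
contact_force: [-7.0, -0.2, 2.0]
opening: 0.0195
grip_force: 50.0
```

>>> arm_command([
  [0.5, 0, 0],
  [0, 0, 0],
  [0, 0, 0],
], spin=[0, 0, 0])

```text
time: 20.75
tool_pos: [0.5699, 0.2681, 0.199]
tool_rot: [3.141, 0.003, 0.027]
contact_force: [-9.1, 0.3, 3.6]
opening: 0.0198
grip_force: 50.0
```

>>> arm_command([
  [0.4, 0, 0],
  [0, 0, 0],
  [0, 0, 0],
  [0, 0, 0],
  [0, 0, 0],
  [0, 0, 0],
  [0, 0, 0],
  [0, 0, 0],
], spin=[0, 0, 0, 0, 0, 0, 0, 0])

```text
time: 21.55
tool_pos: [0.5701, 0.2681, 0.199]
tool_rot: [3.141, 0.004, 0.027]
contact_force: [-9.8, -0.5, 3.9]
opening: 0.0196
grip_force: 50.0
```

```bash
python3 - <<'E'
from m import *
c=snap("th4"); s=c["state"]; print(s["tool_pos"],s["contact_force"],np.degrees(s["tool_rot"]))
for k in("yellow","blue","orange"): blobs(c,k)
E
```

```text
[0.570074   0.26811561 0.19903382] [-9.93505924  0.65980418  4.00854311] [179.95956291   0.22763665   1.53887951]
yellow [316.4 159.1] 237 med [0.6218 0.2701 0.0506] zmax 0.0523
blue [316.9  50.2] 3080 med [0.6631 0.2709 0.0632] zmax 0.0722
blue [317.2 148. ] 1246 med [0.6279 0.2695 0.0678] zmax 0.0725
orange [375.   30.7] 195 med [0.6704 0.25   0.0615] zmax 0.0627
orange [258.2  31. ] 198 med [0.6697 0.2926 0.0614] zmax 0.0626
```

About 9.9 N was held for over 0.8 s. Now backing off 5 mm to free the stop and lifting straight up.

>>> arm_command([
  [-1.5, 0, 0],
  [-1.5, -0.1, 0],
  [-2, -0.1, 0],
  [-1, 0, 0],
  [0, 0, 0],
  [0, 0, 0],
  [0, 0, 1],
  [0, 0, 2],
  [0, 0, 4],
  [0, 0, 7],
  [0, 0, 10],
  [0, 0, 12],
  [0, 0, 12],
  [0, 0, 12],
  [0, 0, 12],
  [0, 0, 12],
  [0, 0, 10],
  [0, 0, 6],
  [0, 0, 0],
  [0, 0, 0],
], spin=[0, 0, 0, 0, 0, 0, 0, 0, 0, 0, 0, 0, 0, 0, 0, 0, 0, 0, 0, 0])

```text
time: 23.6
tool_pos: [0.5652, 0.2678, 0.2989]
tool_rot: [3.141, 0.001, 0.027]
contact_force: [-0.1, -0.6, -2.2]
opening: 0.0194
grip_force: 50.0
```

```bash
python3 - <<'E'
from m import *
c=snap("lf1"); s=c["state"]; print(s["tool_pos"],s["contact_force"],np.degrees(s["tool_rot"]))
for k in("red","yellow","blue","orange"): blobs(c,k)
P=pts(c)-s["tool_pos"]; x=P[...,0]
for a in(.03,.04,.08,.09):
    q=P[(abs(x-a)<.004)&(abs(P[...,1]-x*.027)<.008)&(P[...,2]<-.13)]; print(a,len(q),q.mean(0).round(4) if len(q) else "")
E
```

```text
[0.56511179 0.26774801 0.29859996] [ 0.18027742  0.18039504 -3.0021211 ] [1.79973069e+02 6.86753987e-02 1.52526432e+00]
red [316.5 240.8] 546 med [0.5789 0.2688 0.1512] zmax 0.1526
red [316.7 286.1] 718 med [0.5553 0.2679 0.1518] zmax 0.1527
yellow [316.9 155.9] 498 med [0.6188 0.2695 0.1501] zmax 0.1519
yellow [602.1 222.4] 594 med [0.5605 0.0304 0.0522] zmax 0.0705
blue [316.5  42.8] 3218 med [0.6619 0.2707 0.1603] zmax 0.1696
blue [315.2 139.9] 1033 med [0.6264 0.2704 0.1668] zmax 0.1701
0.03 384 [ 0.03    0.0013 -0.154 ]
0.04 404 [ 0.0401  0.0016 -0.1541]
0.08 827 [ 0.08    0.0021 -0.1434]
0.09 873 [ 0.09    0.0025 -0.1434]
```

>>> arm_command([
  [-1, -5, 0],
  [-1.5, -10, 0],
  [-2, -15, 0],
  [-2.5, -18, 0],
  [-2.5, -18, 0],
  [-2.5, -18, 0],
  [-2.5, -18, 0],
  [-2.5, -18, 0],
  [-2.5, -18, 0],
  [-2.5, -18, 0],
  [-2.5, -18, 0],
  [-2.5, -18, 0],
  [-2.5, -18, 0],
  [-2.5, -15, 0],
  [-2, -10, 0],
  [-1, -4, 0],
  [-1, -2, 0],
  [0, 0, 0],
  [0, 0, 0],
  [0, 0, 0],
], spin=[-0.4, -0.4, -0.4, -0.4, -0.4, -0.4, -0.4, -0.4, -0.4, -0.4, -0.4, -0.4, -0.4, -0.4, -0.4, -0.4, -0.4, 0, 0, 0])

```text
time: 25.65
tool_pos: [0.5293, 0.0273, 0.2992]
tool_rot: [-3.142, 0.0, -0.091]
contact_force: [-0.2, 0.3, -3.1]
opening: 0.0195
grip_force: 50.0
```

>>> arm_command([
  [0, 0, -10],
  [0, 0, -15],
  [0, 0, -10],
  [0, 0, -5],
  [0, 0, 0],
  [0, 0, 0],
  [0, 0, 0],
], spin=[0, 0, 0, 0, 0, 0, 0])

```text
time: 26.35
tool_pos: [0.5295, 0.0268, 0.2598]
tool_rot: [3.142, -0.001, -0.092]
contact_force: [-0.3, 0.5, -2.2]
opening: 0.0196
grip_force: 50.0
```

```bash
python3 - <<'E'
from m import *
c=snap("pl1"); s=c["state"]; print(s["tool_pos"],s["contact_force"],np.degrees(s["tool_rot"]))
for k in("red","yellow","blue"): blobs(c,k)
P=pts(c)
y=(mask(c,"yellow")>0)&(P[...,2]<.08)&(P[...,2]>.06); q=P[y]; print("fork",len(q),q.min(0).round(4),q.max(0).round(4))
t=read_camera("top"); 
im=np.hstack([cv2.resize(c["img"][:270,190:450],(390,405)),cv2.resize(t["img"][130:230,280:376],(389,405),interpolation=cv2.INTER_CUBIC)])
cv2.imwrite("pics/pl1.png",im[...,::-1])
E
```

```text
[0.52948556 0.02678058 0.25978867] [ 0.53432321  0.5487752  -1.40711881] [ 1.79994931e+02 -6.75650659e-02 -5.27539968e+00]
red [317.  240.6] 551 med [0.5435 0.0259 0.1121] zmax 0.1135
red [316.8 286.2] 718 med [0.52   0.028  0.1127] zmax 0.1136
yellow [316.4 155.8] 497 med [0.5832 0.0224 0.111 ] zmax 0.113
yellow [342.1 190.3] 277 med [0.5574 0.0093 0.0702] zmax 0.0742
yellow [292.7 190.9] 232 med [0.56   0.0389 0.071 ] zmax 0.0744
blue [316.4  42.8] 3222 med [0.6263 0.0184 0.1215] zmax 0.1306
blue [316.2 140.1] 1085 med [0.5906 0.0219 0.1277] zmax 0.1312
fork 501 [0.5537 0.0015 0.0605] [0.5628 0.0456 0.0757]
```

View pics/pl1.png

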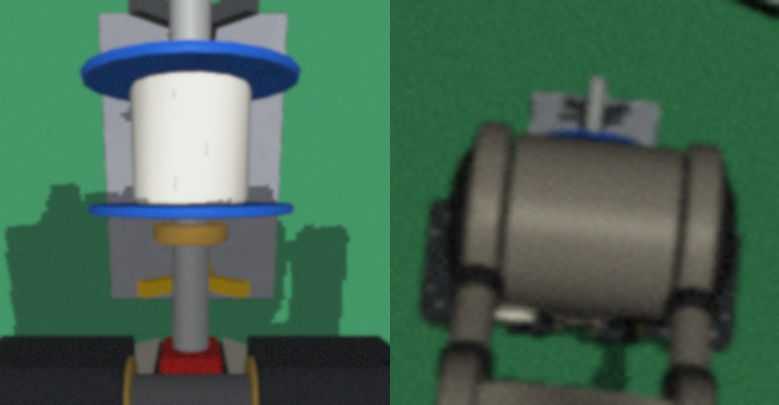

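The left half shows the rod centred between the yellow prongs at (155,288) and (235,286), and the collar at (190,235) lies between the fork and the reel. The right half shows the nose over the dark fork at (597,105). Descending.

>>> arm_command([
  [1, -0.2, -3],
  [1, -0.2, -7],
  [0, 0, -7],
  [0, 0, -6],
  [0, 0, -4],
  [0, 0, -2],
  [0, 0, -1],
  [0, 0, -1],
  [0, 0, 0],
  [0, 0, 0],
], spin=[0, 0, 0, 0, 0, 0, 0, 0, 0, 0])

```text
time: 27.45
tool_pos: [0.5313, 0.0264, 0.2284]
tool_rot: [3.142, -0.0, -0.092]
contact_force: [-0.1, 0.4, -1.8]
opening: 0.0199
grip_force: 50.0
```

>>> arm_command([
  [0, 0, -1],
  [0, 0, -1],
  [0, 0, -1],
  [0, 0, 0],
  [0, 0, 0],
], spin=[0, 0, 0, 0, 0])

```text
time: 27.95
tool_pos: [0.5313, 0.0264, 0.2252]
tool_rot: [3.141, 0.0, -0.092]
contact_force: [0.5, -0.3, -2.0]
opening: 0.0197
grip_force: 50.0
```

>>> arm_command([
  [0, 0, -0.5],
  [0, 0, -0.5],
  [0, 0, 0],
  [0, 0, 0],
], spin=[0, 0, 0, 0])

```text
time: 28.35
tool_pos: [0.5314, 0.0263, 0.2244]
tool_rot: [3.141, -0.0, -0.092]
contact_force: [-1.1, 0.0, -0.2]
opening: 0.0198
grip_force: 50.0
```

>>> arm_command([
  [0, 0, -0.4],
  [0, 0, 0],
  [0, 0, 0],
], spin=[0, 0, 0])

```text
time: 28.65
tool_pos: [0.5314, 0.0263, 0.2241]
tool_rot: [3.141, -0.001, -0.092]
contact_force: [-2.0, -1.3, 2.0]
opening: 0.0201
grip_force: 50.0
```

>>> arm_command([
  [0, 0, -0.4],
  [0, 0, 0],
  [0, 0, 0],
], spin=[0, 0, 0])

```text
time: 28.95
tool_pos: [0.5314, 0.0263, 0.2238]
tool_rot: [3.141, -0.001, -0.092]
contact_force: [-2.5, -1.3, 6.3]
opening: 0.0195
grip_force: 50.0
```

Seated, with about 8 N on the forks and the axis at 0.065. Releasing.

>>> arm_command([
  [0, 0, 0.3],
  [0, 0, 0],
  [0, 0, 0],
], spin=[0, 0, 0], jaw=-1, squeeze=5)

```text
time: 29.25
tool_pos: [0.5314, 0.0262, 0.2237]
tool_rot: [3.141, -0.0, -0.092]
contact_force: [-0.5, -4.9, 1.6]
opening: 0.0202
grip_force: 5.0
```

>>> arm_command([
  [0, 0, 0],
  [0, 0, 0],
  [0, 0, 0],
  [0, 0, 0],
  [0, 0, 0],
  [0, 0, 0],
  [0, 0, 0],
  [0, 0, 0],
], spin=[0, 0, 0, 0, 0, 0, 0, 0], jaw=0.3)

```text
time: 30.05
tool_pos: [0.5313, 0.0264, 0.2237]
tool_rot: [3.142, 0.0, -0.092]
contact_force: [0.5, 0.7, 0.4]
opening: 0.0595
grip_force: 0.0
```

>>> arm_command([
  [0, 0, 5],
  [0, 0, 10],
  [0, 0, 20],
  [0, 0, 30],
  [0, 0, 30],
  [-5, 0, 25],
  [-5, 0, 0],
  [-5, 0, 0],
  [0, 0, 0],
  [0, 0, 0],
], spin=[0, 0, 0, 0, 0, 0, 0, 0, 0, 0])

```text
time: 31.05
tool_pos: [0.516, 0.0264, 0.3428]
tool_rot: [3.142, 0.002, -0.092]
contact_force: [0.1, -0.6, -0.2]
opening: 0.0599
grip_force: 0.0
```

```bash
python3 - <<'E'
from m import *
c=snap("fin"); s=c["state"]; print(s["tool_pos"],s["contact_force"],s["opening"],s["time"])
for k in("red","yellow","blue"): blobs(c,k)
P=pts(c); q=P[(mask(c,"red")>0)&(P[...,2]>.072)&(P[...,2]<.082)]; print(len(q),cv2.minAreaRect(q[:,:2].astype(np.float32)*1000),np.median(q[:,2]))
cv2.imwrite("pics/fin.png",cv2.resize(c["img"][:240,190:450],None,fx=2,fy=2)[...,::-1])
E
```

```text
[0.51619763 0.02638923 0.34286944] [ 0.97012789 -0.05475477  0.25443553] 0.059874812606109926 31.1
red [316.2 185.8] 653 med [0.5321 0.0258 0.0765] zmax 0.0776
yellow [316.3 123.2] 123 med [0.5847 0.0211 0.0751] zmax 0.0767
yellow [299.7 154.7] 111 med [0.5596 0.0377 0.0703] zmax 0.0743
yellow [332.4 154.6] 111 med [0.557  0.0095 0.0705] zmax 0.0748
blue [315.5  64.1] 578 med [0.6283 0.0178 0.0863] zmax 0.0946
blue [316.3 113.5] 250 med [0.5917 0.0197 0.09  ] zmax 0.0952
650 ((532.1143798828125, 26.046344757080078), (17.549415588378906, 29.502120971679688), 84.98298645019531) 0.07650390001713102
```

View pics/fin.png

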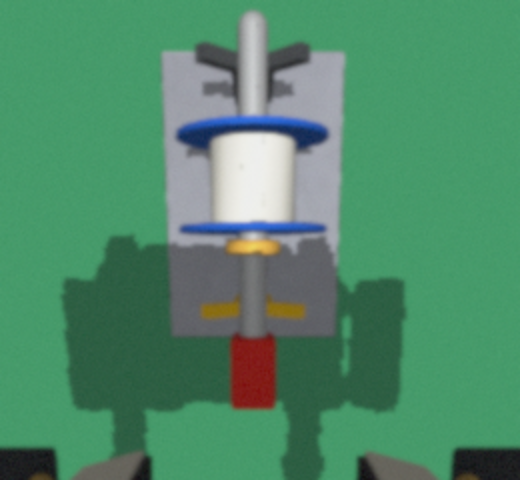

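The picture shows the spindle in both forks, with the handle at (253,372), the yellow fork at (253,310) and the dark fork at (253,55). The reel is between the forks at (253,175) and the gripper is clear. The measured handle (0.532,0.026,0.065) is within about 1 mm of its place.

```bash
python3 -c "
from cell import *
print(hand_in())"
```

```text
the job is handed in; nothing more can be done
None
```

The job is handed in, at about 31 s of the 72 s allowed. The reel was pressed on the stop at about 10 N by wrist force for over 0.8 s. The spindle now hangs in both forks with the reel between them, its handle about 1 mm from its place, and the gripper is clear; hand-in returned no verdict.

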